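# Pack the drawer gap by feel

## Task

Find the thickest packer that fits the gap between the plywood drawer and the aluminium rail: starting with the thickest and working down, slide each packer blade-first along the base plate into the mouth of the gap, and if you feel it jam do not force it but take it away and stand it upright on the bench clear of the jig. Push the first one that slides in freely fully home, grip block up against the front of the gap, let go of it and leave it standing there, with the other two upright on the bench. Leave the can, the bin and the spanner alone.

Things in the scene. Friction and masses are not known exactly. Their poses are not given: they have to be found in the camera images.
- jig: Fixed jig: steel plate 8 thick on the bench (x -80 to 170, y -195 to 40) with an aluminium rail (x 0 to 150, y 0 to 16, 50 high above the plate). On its -y side a plywood drawer, equally high and long, 160 wide, is fixed parallel to it; the gap between them runs along x. Origin: bench level, front of the rail, on the rail's gap face; +x into the gap, +y to the rail, z up. mm.
- gap_mouth (a point): Mouth of the gap: top of the plate (8 above the bench), at jig x = 0, y = 0, on the rail's gap face; jig axes. The drawer's side is at y = minus the gap width. Width: 6.5 to 16, new every time and not reported: feel or see it. Rail and drawer have rounded noses of 8 radius at the mouth, which flare it. mm.
- plate_front (a point): Top of the plate, 8 above the bench, at jig x = -70, y = 0, in front of the mouth. The plate is bare here, so a packer can stand on it and slide straight in; the gap is open above. (Rules that name drawer_c1 mean the drawer's nose at the mouth, whose centre lies at jig y = -(gap width + 8).) mm.
- packer_thin: Thinnest packer, loose, about 120 g, stands upright on a flat underside. Black grip block 56 long x 28 wide x 40 high with 1 bright rivet(s) on top; from the middle of its front an upright aluminium blade 65 long x 36 high x 5 thick, lower edge level with the underside. Origin: under the block's centre; +x to the blade tip, y across, z up; block's front face 28 ahead. mm.
- packer_thin_tip (a point): Centre of the end of the thin packer's blade: 93 mm ahead of its origin, 18 mm above its underside.
- packer_mid: Middle packer, loose, about 120 g, stands upright on a flat underside. Black grip block 56 long x 28 wide x 40 high with 2 bright rivet(s) on top; from the middle of its front an upright aluminium blade 65 long x 36 high x 9 thick, lower edge level with the underside. Origin: under the block's centre; +x to the blade tip, y across, z up; block's front face 28 ahead. mm.
- packer_mid_tip (a point): Centre of the end of the mid packer's blade: 93 mm ahead of its origin, 18 mm above its underside.
- packer_thick: Thickest packer, loose, about 120 g, stands upright on a flat underside. Black grip block 56 long x 28 wide x 40 high with 3 bright rivet(s) on top; from the middle of its front an upright aluminium blade 65 long x 36 high x 13 thick, lower edge level with the underside. Origin: under the block's centre; +x to the blade tip, y across, z up; block's front face 28 ahead. mm.
- packer_thick_tip (a point): Centre of the end of the thick packer's blade: 93 mm ahead of its origin, 18 mm above its underside.
- spray_can: Bystander: upright can, 54 mm diameter, about 150 mm high, loose. Origin under its centre.
- screw_bin: Bystander: blue open bin 140 x 100 x 70 mm high, loose. Origin under its centre.
- spanner: Bystander: steel spanner lying flat, loose. Origin on its underside.
Things that resemble listed ones, but are neither listed nor needed, are in the scene too. What is shaped like the packer_mid but red is not meant.

How it is judged:
By the outcome, as a careful person would: the job done as asked, in the order asked, and still so for the second after the job is handed in, with the robot touching nothing.
It also fails if it takes over 72 s, if anything falls off the work surface, if the arm or the gripper's body presses on something with over 40 N, if the wrist force passes 120 N, or if a joint passes its speed limit or range.

## Robot

A 7-joint arm with a two-finger parallel gripper is mounted at the origin on the work surface. World frame = base frame: x ahead of the robot, y to its left, z up, the work surface at z = 0. Lengths are in m, angles in degrees, forces in N, time in s.
With the tool pointing down it reaches from about 0.4 to 0.875 m from the base axis. Payload 19.3 kg.
Tool frame: the origin (TCP) lies midway between the tips of the shut fingers; the grasp point (between the pads) lies env.grip_depth behind it (env.grip_depth is the distance from the TCP to the grasp point, in m); y points along the fingers, z is the direction in which the jaws open and shut, and the axes are right-handed (so a half turn about y gives the same grasp; the last joint's range is limited). The gripper opens to 85 mm and grips with 20 to 120 N. Pads are 22 mm wide; open, the fingers measure 114 mm over their backs; the gripper's body (76 mm by 85 mm) begins 54 mm behind the grasp point. The pads swing forward as they close: fully open they stand 13 mm farther back than shut.
Start: joints at [-78.564, 29.874, -2.08, 91.645, 1.215, 58.505, -6.463], TCP at [0.167, 0.602, 0.231] pointing down, gripper open.
Joint ranges: [-166.77, 166.77], [-17.47, 122.26], [-85.68, 81.53], [9.62, 139.38], [-72.42, 252.41], [9.2, 110.78], [-144.41, 144.41]. Speed limits (degrees/s): [108.29, 108.29, 136.94, 136.94, 172.46, 172.46, 172.46].

## Interface

Orientations are given as [roll, pitch, yaw] about the fixed x, y, z axes, in that order (R = Rz(yaw) Ry(pitch) Rx(roll)).
In Python, from cell import env gives the robot as it stands.
- The arm moves only by the shell command python3 -m creep 'ROWS' [OPENING] [FORCE]. ROWS is JSON, a list that holds one entry, the list of rows, each a list of 6 numbers: the shift along the tool's x, y, z normalised to -1 to 1, where 1 is 400 mm, then the turn, a rotation vector about the tool's x, y, z normalised to -1 to 1, where 1 is pi/2 rad. In form: [[[x, y, z, ax, ay, az], ...]]. A call has 1 to 10 rows; each row is the pose to reach, as a shift and turn from the pose measured when the call began, along the tool's axes at that moment; what a row does not reach only later rows make up. A row lasts 1/12 s, in which the tool goes at most 41.7 mm and 7.16 degrees, less where a joint would pass 70% of its speed; a pose out of reach is approached as far as the arm can. A call with a number of a shift or a turn outside -1 to 1 is refused whole. A call with a gripper value outside its range is refused whole. OPENING is the finger opening in mm, from 0 to 85.4, set as the call begins (- or left out, the last holds). The fingers move at their own pace and stop on an object; FORCE is the grip in N (left out, the last holds). Time passes only in rows, so rows that repeat a pose let the fingers close. It gives the time, the measured TCP pose, the force and the opening at its end, in the units of the state.
- env.observe(): the state, without advancing time (a new reading comes with each control period).
- env.read_camera(name): name is "side" or "top" or "wrist"; returns a dict with "pixels" (400x640x3 uint8, red, green, blue), "mtx" (3x3 intrinsics, pixels), "R" (3x3) and "t" (3): a world point X has camera coordinates R X + t. Camera axes: x right, y down, z forward; pixel columns grow to the right and rows downward; lengths in m; the calibration is good to about 2 mm. A picture is of the moment at which its call begins. There is no depth.
- env.close_job(): hands the job in, once; it reports no verdict.
The state is a dict: "clock": time; "q": joint angles; "qd": joint speeds; "joint_torque": joint torques, N m; "tcp_pos": TCP position; "ee_rot": TCP orientation; "wrist_force": force on the tool from outside, world axes, zero at the start; "torque": the same for the moment, N m; "width": finger opening in m.
Only numpy, scipy, OpenCV 4.12 (cv2) and the standard library are available. Lean on these libraries where they do the work, as an engineer would, in place of code of your own. Each camera call takes 0.05 s, during which the arm holds its last target.

## Working session

There is one attempt and no reset: what is moved stays moved. The work goes in short steps, Python scripts to look and compute and a shell command to move; the robot and the scene stay as the last step left them, time stands still between calls to the robot, and variables do not carry over. Pictures are saved under pics/ and viewed, and the job is handed in when it is done.

```bash
ls; mkdir -p pics
python3 - <<'E'
from cell import env
import cv2
s=env.observe(); print(s); print(env.grip_depth)
for n in("side","top","wrist"):
    c=env.read_camera(n); cv2.imwrite(f"pics/{n}0.png",c["pixels"][:,:,::-1]); print(n,c["mtx"],c["R"],c["t"])
E
```

```text
pics
{'clock': 0.0, 'q': array([-78.5636186 ,  29.90895452,  -2.08040519,  91.67181984,
         1.21414654,  58.50359283,  -6.46143792]), 'qd': array([-0.02157952,  0.02952124, -0.05463812,  0.01919675,  0.03220883,
       -0.0687898 , -0.05000576]), 'joint_torque': array([ 5.78948516e-05, -9.27119851e+01,  1.97962917e+00, -3.69914639e+01,
        1.78175321e-02,  8.38230655e-03,  8.81299070e-05]), 'tcp_pos': array([0.16654511, 0.60207385, 0.23074037]), 'ee_rot': array([-9.00621729e+01, -4.41604016e-03, -1.54587647e+01]), 'wrist_force': array([-0.57985175, -0.08703841,  0.63458781]), 'torque': array([0.02852059, 0.01683567, 0.01516277]), 'width': 0.08549947051445113}
0.0187
side [[430.6213222    0.         315.14214398]
 [  0.         430.6213222  208.32580064]
 [  0.           0.           1.        ]] [[ 9.30756697e-01 -3.65638797e-01 -4.92254170e-04]
 [-2.29270152e-01 -5.82571886e-01 -7.79772527e-01]
 [ 2.84828315e-01  7.25891361e-01 -6.26062747e-01]] [-0.49359292  0.15445742  1.10822291]
top [[476.79376517   0.         323.08348347]
 [  0.         476.79376517 193.10898093]
 [  0.           0.           1.        ]] [[ 0.00557494 -0.99997108  0.00517353]
 [-0.98173407 -0.00645703 -0.19014869]
 [ 0.19017659 -0.00401896 -0.98174167]] [-0.03114623  0.52802922  1.11661139]
wrist [[334.77069172   0.         323.30154876]
 [  0.         334.77069172 198.24750846]
 [  0.           0.           1.        ]] [[ 0.26739111  0.96358641 -0.00179742]
 [ 0.93077842 -0.25780352  0.25920817]
 [ 0.24930609 -0.07098296 -0.9658198 ]] [-0.62310298 -0.03299701  0.3788271 ]
```

View pics/top0.png

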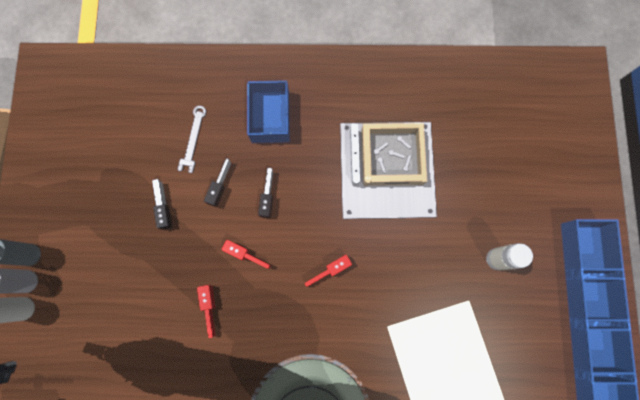

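View pics/side0.png

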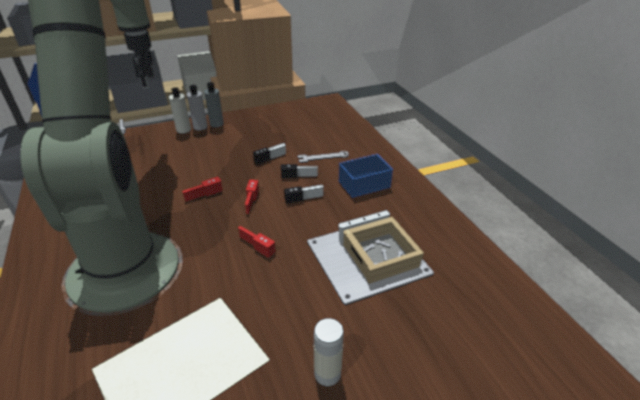

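View pics/wrist0.png

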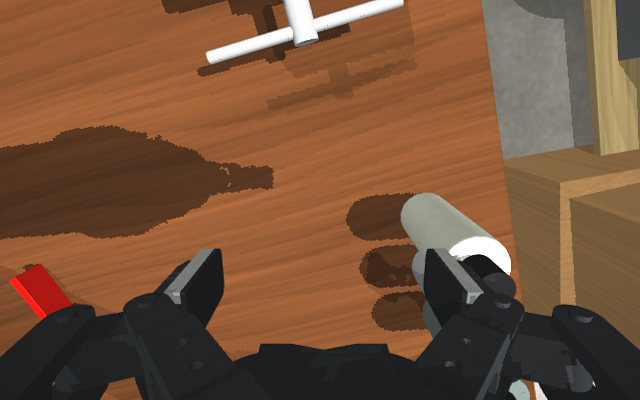

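The top view shows three black packers at about (161,204), (218,183) and (267,192). Red look-alikes are at (246,254), (328,270) and (206,310). The jig is at (390,165), with the rail at column 356. I'll enlarge to count rivets and find edges.

Run:
```python
import cv2
i=cv2.imread("pics/top0.png")
cv2.imwrite("pics/c1.png",cv2.resize(i[150:240,140:290],None,fx=5.3,fy=5.3,interpolation=cv2.INTER_CUBIC))
cv2.imwrite("pics/c2.png",cv2.resize(i[115:225,332:442],None,fx=5.4,fy=5.4,interpolation=cv2.INTER_CUBIC))
```

```text
(no output)
```

View pics/c1.png

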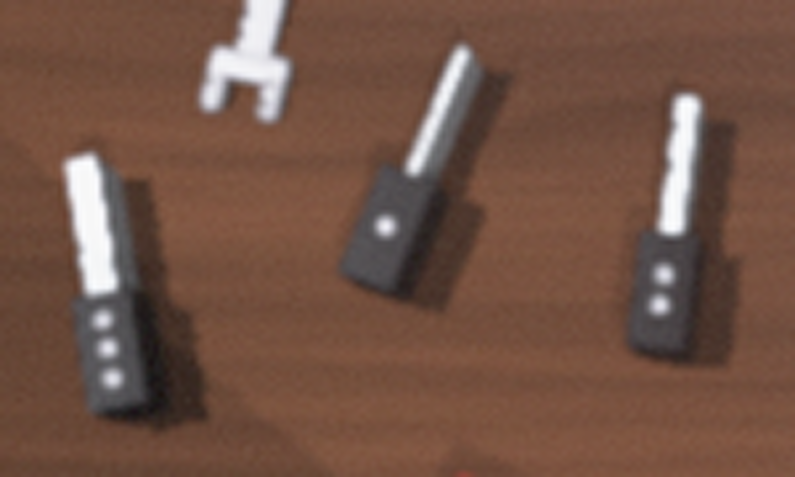

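View pics/c2.png

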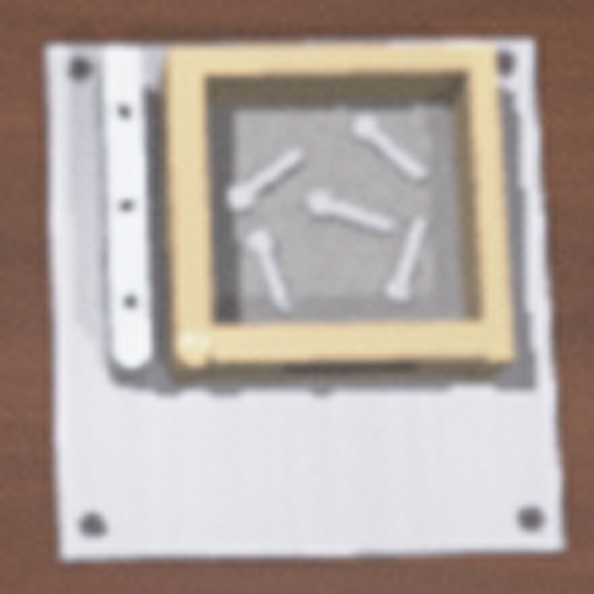

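Rivets are clear: thick (3) at (160,216), mid (2) at (265,205) and thin (1) at (213,193). None of them is red.

```bash
cat > h.py <<'E'
import numpy as np, cv2
from cell import env
from scipy.spatial.transform import Rotation as Ro
def ray(c,u,v,z):
    d=c["R"].T@np.linalg.solve(c["mtx"],[u,v,1.]); o=-c["R"].T@c["t"]
    return o+d*(z-o[2])/d[2]
def snap(n,name):
    c=env.read_camera(n); cv2.imwrite(f"pics/{name}.png",c["pixels"][:,:,::-1]); np.savez(f"pics/{name}.npz",**c); return c
def fit2(loc,w):
    loc=np.array(loc,float);w=np.array(w,float)[:,:2]
    a=loc-loc.mean(0);b=w-w.mean(0)
    th=np.arctan2((a[:,0]*b[:,1]-a[:,1]*b[:,0]).sum(),(a*b).sum())
    R=np.array([[np.cos(th),-np.sin(th)],[np.sin(th),np.cos(th)]])
    t=w.mean(0)-R@loc.mean(0); return R,t,np.degrees(th),(w-(loc@R.T+t))*1e3
def solve(pos,rpy):  # target TCP pose -> rows numbers (x,y,z mm/400, rotvec/90deg)
    s=env.observe(); R0=Ro.from_euler("xyz",s["ee_rot"],degrees=True)
    d=R0.inv().apply(np.array(pos)-s["tcp_pos"])/0.4
    r=(R0.inv()*Ro.from_euler("xyz",rpy,degrees=True)).as_rotvec()/(np.pi/2)
    print("row",np.round(d,4),np.round(r,4)); return d,r
E
python3 - <<'E'
from h import *
c=env.read_camera("top")
f=lambda u,v,z:ray(c,140+u/5.3,150+v/5.3,z)
for n,b,t in(("thick",(108,348),(82,157)),("mid",(662,289),(688,97)),("thin",(385,226),(464,47))):
    B=f(*b,.041);T=f(*t,.036);d=T-B
    print(n,B,T,np.linalg.norm(d[:2]),np.degrees(np.arctan2(d[1],d[0])))
g=lambda u,v,z:ray(c,332+u/5.4,115+v/5.4,z)
W=[g(62,558,.008),g(565,548,.008),g(535,40,.008),g(45,45,.008)]
R,t,th,res=fit2([[-.08,.04],[-.08,-.195],[.17,-.195],[.17,.04]],W); print(t,th,res)
for p in((143,50),(152,345),(165,55),(172,350),(100,55),(108,345),(498,45)):
    X=g(*p,.058); print(p,(R.T@(X[:2]-t))*1e3)
E
```

```text
thick [0.47138047 0.36909827 0.041     ] [0.5625104  0.38935207 0.036     ] 0.0933535275437093 12.530426854295207
mid [0.50058776 0.11475608 0.041     ] [0.59344828 0.10572403 0.036     ] 0.09329874378514491 -5.5553833487299675
thin [0.52947925 0.24444387 0.041     ] [0.61710213 0.21248715 0.036     ] 0.09326843790975982 -20.037292116462663
[ 0.55321771 -0.11762126] 1.343998146089497 [[-0.0787386  -0.25602237]
 [ 0.59022895 -0.01580878]
 [-0.8636807  -1.19880388]
 [ 0.35219035  1.47063504]]
(143, 50) [149.76674657  -1.4539895 ]
(152, 345) [ 9.61752642 -1.05040739]
(165, 55) [147.17502898 -11.57664296]
(172, 350) [  7.14546146 -10.04075981]
(100, 55) [147.66005175  18.55808752]
(108, 345) [ 9.9511124  18.90012304]
(498, 45) [ 149.54667988 -166.37194393]
```

Run:
```python
from h import *
solve([.4714,.3691,.15],[-90,0,12.5])
```

```text
row [ 0.8898  0.2026 -0.3584] [ 4.000e-04 -3.107e-01 -1.000e-04]
```

```bash
python3 -m creep '[[[0.3,0.05,-0.12,0,-0.1,0],[0.6,0.1,-0.24,0,-0.2,0],[0.89,0.2026,-0.3584,0,-0.311,0],[0.89,0.2026,-0.3584,0,-0.311,0],[0.89,0.2026,-0.3584,0,-0.311,0],[0.89,0.2026,-0.3584,0,-0.311,0],[0.89,0.2026,-0.3584,0,-0.311,0],[0.89,0.2026,-0.3584,0,-0.311,0],[0.89,0.2026,-0.3584,0,-0.311,0],[0.89,0.2026,-0.3584,0,-0.311,0]]]' 85 40; python3 -m creep '[[[0,0,0,0,0,0],[0,0,0,0,0,0]]]'
python3 - <<'E'
from h import *
snap("wrist","w1"); solve([.4714,.3691,.15],[-90,0,12.5])
E
```

```text
clock: 1.03
tcp_pos: [0.4755, 0.3642, 0.1488]
ee_rot: [-90.2, 0.0, 12.2]
wrist_force: [0.1, -1.2, -0.9]
width: 0.0847
clock: 1.2
tcp_pos: [0.4763, 0.3626, 0.1483]
ee_rot: [-90.2, 0.0, 12.1]
wrist_force: [-1.4, 0.4, 0.3]
width: 0.0848
row [-0.0066 -0.0034  0.0138] [ 0.002  -0.0033 -0.0005]
```

View pics/w1.png

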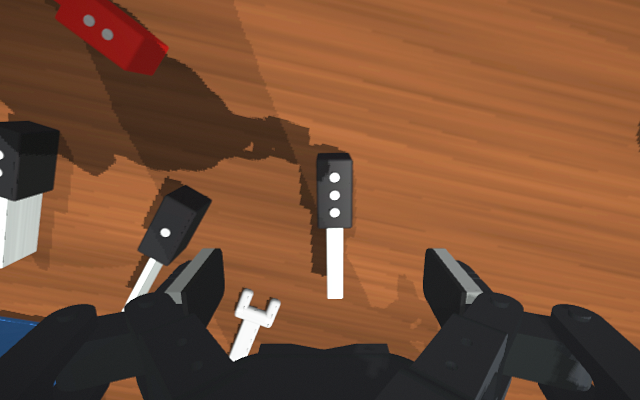

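The wrist view shows the 3-rivet packer centred: rivets at (335,177), (335,195) and (335,213), blade tip at (335,298).

Run:
```python
from h import *
c=np.load("pics/w1.npz")
B=ray(c,334.7,195,.041);T=ray(c,335,298,.036);d=T-B
print(B,T,np.linalg.norm(d[:2]),np.degrees(np.arctan2(d[1],d[0])))
solve([B[0],B[1],.012],[-90,0,np.degrees(np.arctan2(d[1],d[0]))])
```

```text
[0.47283321 0.36942843 0.041     ] [0.56283886 0.3898336  0.036     ] 0.09228969780622699 12.773599828545542
row [-0.0026  0.3415  0.015 ] [ 0.002  -0.0063 -0.0005]
```

Consistent with the top camera to within 1.5 mm. Descending.

```bash
python3 -m creep '[[[-0.003,0.06,0.015,0.002,-0.006,0],[-0.003,0.14,0.015,0.002,-0.006,0],[-0.003,0.22,0.015,0.002,-0.006,0],[-0.003,0.29,0.015,0.002,-0.006,0],[-0.003,0.33,0.015,0.002,-0.006,0],[-0.003,0.341,0.015,0.002,-0.006,0],[-0.003,0.341,0.015,0.002,-0.006,0]]]'; python3 -m creep '[[[0,0,0,0,0,0],[0,0,0,0,0,0],[0,0,0,0,0,0],[0,0,0,0,0,0],[0,0,0,0,0,0],[0,0,0,0,0,0],[0,0,0,0,0,0]]]' 0 50
python3 - <<'E'
from h import *
snap("wrist","w2")
E
```

```text
clock: 1.83
tcp_pos: [0.4711, 0.3705, 0.0117]
ee_rot: [-90.0, 0.1, 12.9]
wrist_force: [0.9, -0.2, -1.3]
width: 0.0853
clock: 2.42
tcp_pos: [0.4715, 0.3708, 0.0126]
ee_rot: [-90.0, 0.1, 12.8]
wrist_force: [-2.0, -0.9, 11.2]
width: 0.0274
```

View pics/w2.png

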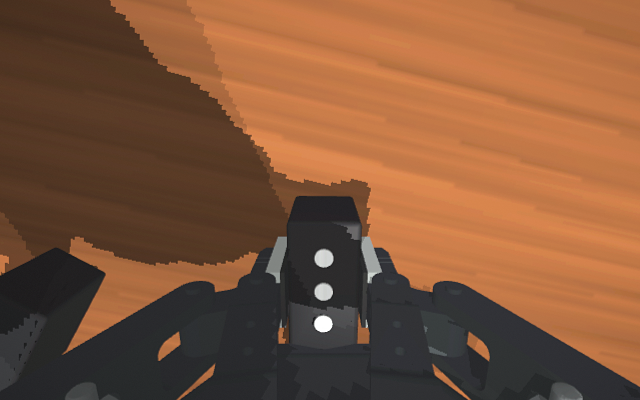

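Gripped (27.4 mm). I'll lift and go over the jig, and use the wrist camera there to measure the gap.

Run:
```python
from h import *
c=np.load("pics/w2.npz"); s=env.observe()
print("cam pos",-c["R"].T@c["t"],s["tcp_pos"])
X=ray(c,323.7,291,.041); a=np.radians(s["ee_rot"][2]); d=X-s["tcp_pos"]
print("inhand along,lat", d[0]*np.cos(a)+d[1]*np.sin(a), -d[0]*np.sin(a)+d[1]*np.cos(a))
solve([.62,-.118,.2],[-90,0,1.3])
```

```text
cam pos [0.4073318  0.35522842 0.1552236 ] [0.47153261 0.37075437 0.01260549]
inhand along,lat 0.0009863756807438776 -0.0007773133237072312
row [ 0.0895 -0.4692 -1.2736] [-0.0002  0.1283 -0.0009]
```

```bash
python3 -m creep '[[[0,-0.03,0,0,0,0],[0,-0.1,0,0,0,0],[0,-0.2,0,0,0,0],[0,-0.3,0,0,0,0]]]'
python3 - <<'E'
from h import *
solve([.62,-.118,.2],[-90,0,1.3])
E
```

```text
clock: 2.8
tcp_pos: [0.4712, 0.3702, 0.1344]
ee_rot: [-90.0, 0.1, 12.8]
wrist_force: [1.0, -0.2, 0.0]
width: 0.0275
row [ 0.0909 -0.1641 -1.2727] [ 0.0003  0.1283 -0.0016]
```

```bash
python3 -m creep '[[[0.03,-0.08,-0.1,0,0.03,0],[0.05,-0.164,-0.2,0,0.06,0],[0.06,-0.164,-0.3,0,0.09,0],[0.07,-0.164,-0.4,0,0.128,0],[0.08,-0.164,-0.5,0,0.128,0],[0.09,-0.164,-0.6,0,0.128,0],[0.09,-0.164,-0.7,0,0.128,0],[0.09,-0.164,-0.8,0,0.128,0],[0.09,-0.164,-0.9,0,0.128,0],[0.09,-0.164,-1,0,0.128,0]]]'
python3 - <<'E'
from h import *
solve([.62,-.118,.2],[-90,0,1.3])
E
```

```text
clock: 3.63
tcp_pos: [0.5939, -0.0072, 0.2011]
ee_rot: [-90.0, 0.1, 1.3]
wrist_force: [1.1, 0.8, -0.4]
width: 0.0271
row [ 0.0589  0.0027 -0.2784] [ 0.0003  0.0003 -0.0011]
```

```bash
python3 -m creep '[[[0.02,0,-0.1,0,0,0],[0.04,0,-0.2,0,0,0],[0.059,0,-0.278,0,0,0],[0.059,0,-0.278,0,0,0],[0.059,0,-0.278,0,0,0]]]'; python3 -m creep '[[[0,0,0,0,0,0]]]'
python3 - <<'E'
from h import *
snap("wrist","w3"); print(env.observe()["tcp_pos"],env.observe()["ee_rot"])
E
```

```text
clock: 4.05
tcp_pos: [0.6197, -0.1201, 0.2016]
ee_rot: [-90.0, 0.1, 1.1]
wrist_force: [-0.1, 1.0, -0.8]
width: 0.0275
clock: 4.13
tcp_pos: [0.6196, -0.1192, 0.2021]
ee_rot: [-90.0, 0.1, 1.2]
wrist_force: [0.1, 0.8, -0.7]
width: 0.0272
[ 0.61959982 -0.11942761  0.20223706] [-9.00204166e+01  7.53713820e-02  1.15180579e+00]
```

View pics/w3.png

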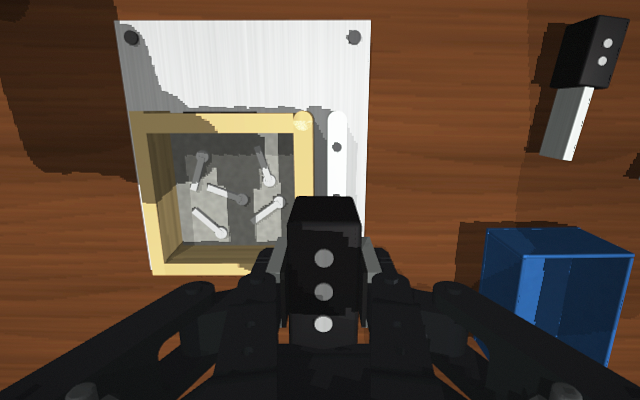

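Run:
```python
import cv2
i=cv2.imread("pics/w3.png")
cv2.imwrite("pics/c3.png",cv2.resize(i[95:200,275:385],None,fx=5.5,fy=5.5,interpolation=cv2.INTER_CUBIC))
cv2.imwrite("pics/c4.png",cv2.resize(i[10:60,100:390],None,fx=2.7,fy=2.7,interpolation=cv2.INTER_CUBIC))
```

```text
(no output)
```

View pics/c3.png

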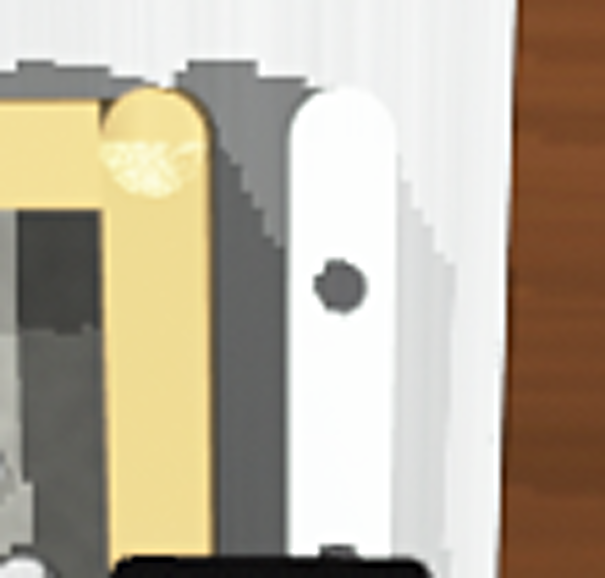

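View pics/c4.png

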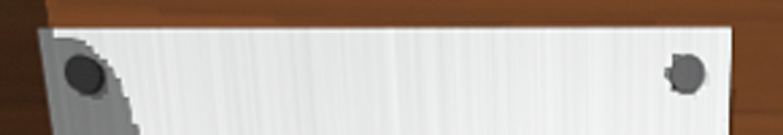

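Run:
```python
from h import *
c=np.load("pics/w3.npz")
g=lambda u,v,z=.058:ray(c,275+u/5.5,95+v/5.5,z)
for v in(200,280,400,530):
    L={200:(210.5,289,394),280:(212,288.5,393.5),400:(213,288.5,393),530:(215,288.5,391.5)}[v]
    P=[g(u,v) for u in L]; print(v,[np.round(p[:2],4) for p in P],[round((P[i+1]-P[i])[1]*1e3,1) for i in(0,1)])
A=g(289,150);B=g(288.5,550);print("rail face yaw",np.degrees(np.arctan2((B-A)[1],(B-A)[0])))
print("rail nose x",g(343,86),"drawer nose",g(157,88))
print("plate front corners",ray(c,100+40/2.7,10+28/2.7,.008),ray(c,100+731/2.7,10+28/2.7,.008))
# in-hand
s=env.observe(); X=ray(c,323.7,291,s["tcp_pos"][2]+.0287); print(X,s["tcp_pos"])
```

```text
200 [array([ 0.5721, -0.1297]), array([ 0.5719, -0.1177]), array([ 0.5715, -0.1016])] [np.float64(12.0), np.float64(16.1)]
280 [array([ 0.5842, -0.1293]), array([ 0.584 , -0.1175]), array([ 0.5837, -0.1012])] [np.float64(11.8), np.float64(16.2)]
400 [array([ 0.603 , -0.1289]), array([ 0.6028, -0.1171]), array([ 0.6024, -0.1006])] [np.float64(11.9), np.float64(16.4)]
530 [array([ 0.624 , -0.1284]), array([ 0.6238, -0.1166]), array([ 0.6235, -0.1001])] [np.float64(11.8), np.float64(16.5)]
rail face yaw 1.2219400553188442
rail nose x [ 0.55482555 -0.10992835  0.058     ] drawer nose [ 0.55565916 -0.13794078  0.058     ]
plate front corners [ 0.47932195 -0.31325269  0.008     ] [ 0.4748367  -0.07989697  0.008     ]
[ 0.6205203  -0.12006501  0.23093706] [ 0.61959982 -0.11942761  0.20223706]
```

Gap measures about 11.7 mm, so I expect the thick one to jam and the mid one to fit. That still gets tested in order. Moving to the pre-insert pose.

Run:
```python
from h import *
solve([.4358,-.1256,.12],[-90,0,1.2])
```

```text
row [-0.4594  0.2062 -0.0061] [ 0.0002 -0.0005 -0.0008]
```

```bash
python3 -m creep '[[[-0.08,0.02,-0.006,0,0,0],[-0.17,0.06,-0.006,0,0,0],[-0.26,0.12,-0.006,0,0,0],[-0.35,0.17,-0.006,0,0,0],[-0.43,0.2,-0.006,0,0,0],[-0.4594,0.206,-0.006,0,0,0],[-0.4594,0.206,-0.006,0,0,0]]]'
python3 - <<'E'
from h import *
solve([.4358,-.1256,.021],[-90,0,1.2])
E
```

```text
clock: 4.77
tcp_pos: [0.4326, -0.1247, 0.1198]
ee_rot: [-90.0, 0.2, 1.2]
wrist_force: [1.1, -0.4, -1.8]
width: 0.0274
row [ 0.009   0.247  -0.0024] [-0.0001 -0.     -0.0026]
```

```bash
python3 -m creep '[[[0.005,0.06,-0.001,0,0,-0.001],[0.009,0.13,-0.0024,0,0,-0.002],[0.009,0.19,-0.0024,0,0,-0.002],[0.009,0.23,-0.0024,0,0,-0.002],[0.009,0.244,-0.0024,0,0,-0.002],[0.009,0.247,-0.0024,0,0,-0.002],[0.009,0.247,-0.0024,0,0,-0.002]]]'
python3 - <<'E'
from h import *
solve([.4358,-.1256,.021],[-90,0,1.2])
snap("side","s4"); 
i=cv2.imread("pics/s4.png"); cv2.imwrite("pics/s4c.png",cv2.resize(i[170:320,240:440],None,fx=4,fy=4,interpolation=cv2.INTER_CUBIC))
E
```

```text
clock: 5.35
tcp_pos: [0.4364, -0.1252, 0.0215]
ee_rot: [-90.0, 0.0, 1.2]
wrist_force: [-0.7, 0.7, -1.1]
width: 0.0273
row [-0.0016  0.0014 -0.001 ] [-0.0001  0.0005 -0.0002]
```

View pics/s4c.png

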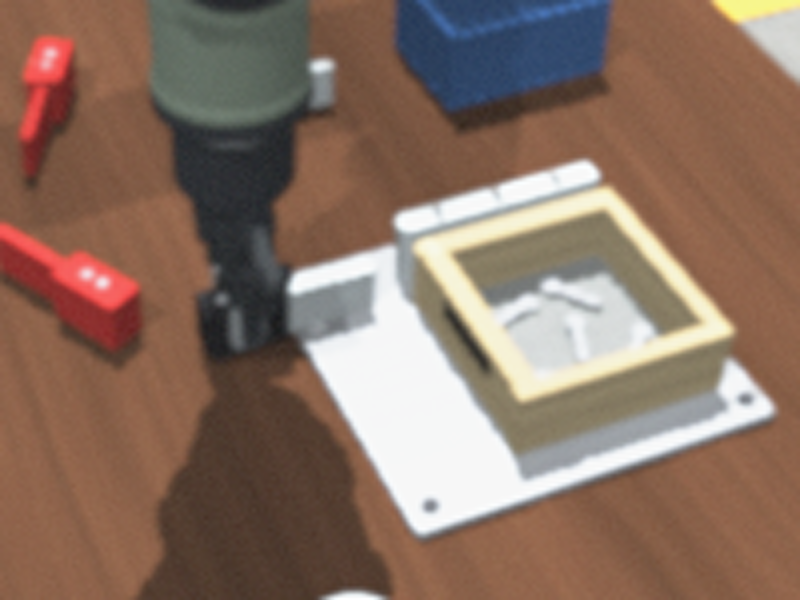

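The tip is about 25 mm short of the mouth, lined up and level with the plate. I'll approach, then feel in small steps.

```bash
python3 -m creep '[[[0.015,0.0015,-0.001,0,0,0],[0.03,0.0015,-0.001,0,0,0],[0.043,0.0015,-0.001,0,0,0],[0.043,0.0015,-0.001,0,0,0]]]'; python3 -m creep '[[[0.005,0,0,0,0,0],[0.01,0,0,0,0,0],[0.01,0,0,0,0,0]]]';  python3 -m creep '[[[0.005,0,0,0,0,0],[0.01,0,0,0,0,0],[0.01,0,0,0,0,0]]]'
```

```text
clock: 5.73
tcp_pos: [0.4556, -0.1253, 0.0218]
ee_rot: [-90.0, -0.1, 1.3]
wrist_force: [-0.9, -0.1, -1.2]
width: 0.0273
clock: 5.98
tcp_pos: [0.46, -0.1252, 0.0218]
ee_rot: [-90.0, -0.2, 1.3]
wrist_force: [-0.0, 0.4, -1.1]
width: 0.0269
clock: 6.23
tcp_pos: [0.4644, -0.1251, 0.0218]
ee_rot: [-90.0, -0.2, 1.3]
wrist_force: [-0.2, 0.2, -1.7]
width: 0.0273
```

```bash
python3 -m creep '[[[0.003,0.002,0,0,0,0],[0.005,0.002,0,0,0,0],[0.005,0.002,0,0,0,0]]]';  python3 -m creep '[[[0.005,0,0,0,0,0],[0.005,0,0,0,0,0]]]'
```

```text
clock: 6.48
tcp_pos: [0.4664, -0.1249, 0.0209]
ee_rot: [-90.0, -0.2, 1.3]
wrist_force: [0.2, 1.1, -0.5]
width: 0.0271
clock: 6.65
tcp_pos: [0.4685, -0.1247, 0.0209]
ee_rot: [-90.0, -0.1, 1.3]
wrist_force: [0.6, 1.9, -1.4]
width: 0.027
```

```bash
for k in 1 2; do :; done; python3 -m creep '[[[0.004,0,0,0,0,0],[0.005,0,0,0,0,0]]]';  python3 -m creep '[[[0.005,0,0,0,0,0],[0.005,0,0,0,0,0]]]'
```

```text
clock: 6.82
tcp_pos: [0.4695, -0.1246, 0.0207]
ee_rot: [-90.0, -0.0, 1.3]
wrist_force: [-7.8, 1.0, 0.7]
width: 0.0274
clock: 6.98
tcp_pos: [0.4699, -0.1247, 0.0206]
ee_rot: [-90.0, 0.2, 1.3]
wrist_force: [-11.2, -0.2, 8.3]
width: 0.0275
```

```bash
python3 -m creep '[[[0.004,0,0,0,0,0],[0.004,0,0,0,0,0]]]'
python3 - <<'E'
from h import *
c=snap("top","t5"); i=c["pixels"][:,:,::-1]; cv2.imwrite("pics/t5c.png",cv2.resize(i[115:225,332:442],None,fx=5.4,fy=5.4,interpolation=cv2.INTER_CUBIC))
s=env.observe();print(s["wrist_force"],s["torque"],s["tcp_pos"])
E
```

```text
clock: 7.15
tcp_pos: [0.4699, -0.1247, 0.0206]
ee_rot: [-90.0, 0.4, 1.2]
wrist_force: [-10.8, 1.8, 11.9]
width: 0.0272
[-11.5974568    1.32675959  11.16777239] [0.24560609 2.07794909 0.14251871] [ 0.46988865 -0.12468394  0.02057481]
```

View pics/t5c.png

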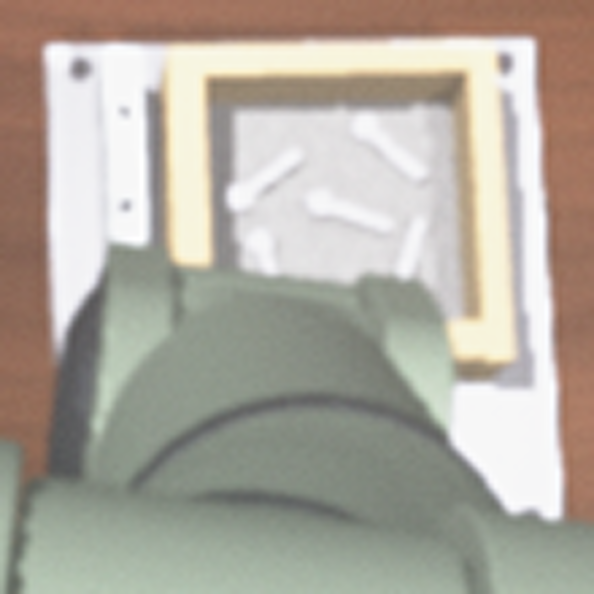

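Thick stopped dead at x-force -11 N (free sliding was under 2 N). It didn't advance over two more steps and there is little side force, so it's wedged in the flare as the vision predicted. I'll back out and return it to its free spot on the bench.

```bash
python3 -m creep '[[[-0.02,-0.001,0,0,0,0],[-0.05,-0.002,0,0,0,0],[-0.09,-0.004,0,0,0,0],[-0.1,-0.03,0,0,0,0],[-0.1,-0.1,0,0,0,0],[-0.1,-0.2,0,0,0,0],[-0.1,-0.24,0,0,0,0]]]'
python3 - <<'E'
from h import *
solve([.4715,.3708,.11],[-90,0,12.8])
E
```

```text
clock: 7.78
tcp_pos: [0.4313, -0.126, 0.1203]
ee_rot: [-90.0, 0.2, 1.2]
wrist_force: [2.1, -1.0, -0.3]
width: 0.0273
row [0.1268 0.0254 1.2397] [-0.0003 -0.1288 -0.002 ]
```

```bash
python3 -m creep '[[[0.01,0,0.09,0,0,0],[0.02,0,0.19,0,0,0],[0.03,0,0.29,0,0,0],[0.04,0,0.39,0,0,0],[0.05,0,0.49,0,0,0],[0.06,0,0.59,0,-0.02,0],[0.07,0,0.69,0,-0.04,0],[0.08,0,0.79,0,-0.06,0],[0.09,0,0.89,0,-0.08,0],[0.1,0,0.99,0,-0.1,0]]]'
python3 - <<'E'
from h import *
solve([.4715,.3708,.11],[-90,0,12.8])
E
```

```text
clock: 8.62
tcp_pos: [0.4626, 0.2727, 0.1203]
ee_rot: [-90.0, 0.2, 10.3]
wrist_force: [2.1, -0.3, -1.7]
width: 0.0271
row [0.0658 0.0256 0.2374] [-0.0004 -0.0279 -0.0018]
```

```bash
python3 -m creep '[[[0.02,0.005,0.08,0,-0.01,-0.002],[0.045,0.01,0.17,0,-0.02,-0.002],[0.066,0.025,0.237,0,-0.028,-0.002],[0.066,0.08,0.237,0,-0.028,-0.002],[0.066,0.15,0.237,0,-0.028,-0.002],[0.066,0.21,0.237,0,-0.028,-0.002],[0.066,0.25,0.237,0,-0.028,-0.002],[0.066,0.25,0.237,0,-0.028,-0.002]]]'
python3 - <<'E'
from h import *
solve([.4715,.3708,.0126],[-90,0,12.8])
E
```

```text
clock: 9.28
tcp_pos: [0.4698, 0.3693, 0.0171]
ee_rot: [-90.1, 0.2, 12.8]
wrist_force: [-1.0, -0.6, -1.1]
width: 0.0273
row [0.005  0.0111 0.0027] [ 0.001   0.0002 -0.0023]
```

```bash
python3 -m creep '[[[0.003,0.006,0.001,0,0,-0.002],[0.004,0.011,0.002,0,0,-0.002],[0.004,0.011,0.002,0,0,-0.002]]]'; python3 -m creep '[[[0,0,0,0,0,0],[0,0,0,0,0,0],[0,0,0,0,0,0],[0,0,0,0,0,0],[0,-0.03,0,0,0,0],[0,-0.1,0,0,0,0],[0,-0.2,0,0,0,0],[0,-0.28,0,0,0,0],[0,-0.3,0,0,0,0]]]' 85;python3 - <<'E'
from h import *
snap("wrist","w6");solve([.5006,.1148,.13],[-90,0,-5.5])
E
```

```text
clock: 9.53
tcp_pos: [0.4715, 0.3708, 0.0133]
ee_rot: [-90.1, -0.0, 12.8]
wrist_force: [0.4, 0.3, -1.4]
width: 0.027
clock: 10.28
tcp_pos: [0.4731, 0.3722, 0.1394]
ee_rot: [-89.9, -0.4, 12.8]
wrist_force: [0.9, -0.2, 0.8]
width: 0.0849
row [-0.0753  0.0199 -0.6425] [-0.0019  0.2033  0.0036]
```

View pics/w6.png

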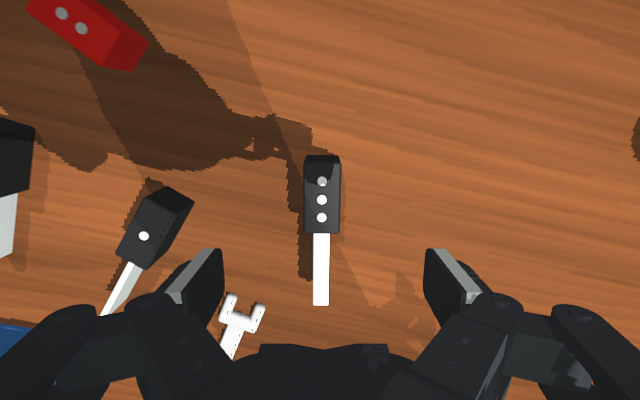

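The thick packer stands upright at (322,195), released. Now the mid one.

```bash
python3 -m creep '[[[-0.01,0.02,-0.1,0,0.03,0],[-0.02,0.02,-0.2,0,0.06,0],[-0.04,0.02,-0.3,0,0.1,0],[-0.05,0.02,-0.4,0,0.15,0],[-0.065,0.02,-0.5,0,0.2,0],[-0.075,0.02,-0.58,0,0.2033,0.003],[-0.075,0.02,-0.64,0,0.2033,0.003],[-0.075,0.02,-0.6425,0,0.2033,0.003],[-0.075,0.02,-0.6425,0,0.2033,0.003],[-0.075,0.02,-0.6425,0,0.2033,0.003]]]'
python3 - <<'E'
from h import *
snap("wrist","w7")
E
```

```text
clock: 11.17
tcp_pos: [0.5006, 0.1155, 0.13]
ee_rot: [-89.8, -0.0, -5.5]
wrist_force: [-0.3, 0.9, -0.2]
width: 0.0848
```

View pics/w7.png

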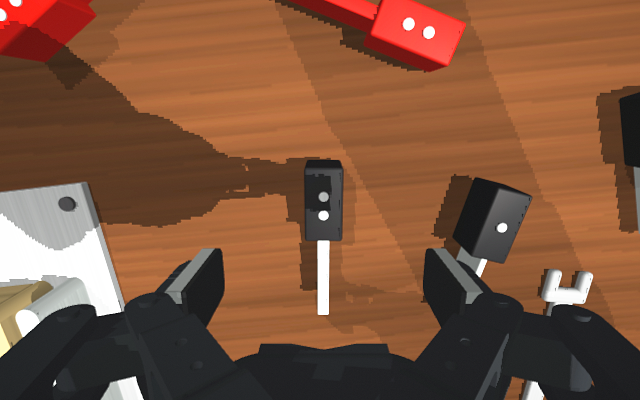

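Two-rivet black packer confirmed: rivets at (323,197) and (323,216), tip (323,315).

Run:
```python
from h import *
c=np.load("pics/w7.npz")
B=ray(c,323.5,206.5,.041);T=ray(c,323.3,314.5,.036);d=T-B
y=np.degrees(np.arctan2(d[1],d[0]));print(B,T,np.linalg.norm(d[:2]),y)
solve([B[0]-.001,B[1]+.0005,.012],[-90,0,y])
```

```text
[0.50279124 0.11456705 0.041     ] [0.59463789 0.10554459 0.036     ] 0.09228874560190396 -5.610392640192486
row [ 0.0034  0.2949 -0.003 ] [-0.0023  0.002   0.0002]
```

```bash
python3 -m creep '[[[0.003,0.06,-0.003,-0.002,0.001,0],[0.003,0.13,-0.003,-0.002,0.001,0],[0.003,0.2,-0.003,-0.002,0.001,0],[0.003,0.26,-0.003,-0.002,0.001,0],[0.003,0.29,-0.003,-0.002,0.001,0],[0.003,0.295,-0.003,-0.002,0.001,0],[0.003,0.295,-0.003,-0.002,0.001,0]]]'; python3 -m creep '[[[0,0,0,0,0,0],[0,0,0,0,0,0],[0,0,0,0,0,0],[0,0,0,0,0,0],[0,0,0,0,0,0],[0,0,0,0,0,0],[0,0,0,0,0,0]]]' 0 50
python3 - <<'E'
from h import *
snap("wrist","w8")
E
```

```text
clock: 11.8
tcp_pos: [0.5014, 0.1157, 0.0119]
ee_rot: [-90.0, 0.0, -5.5]
wrist_force: [0.0, -0.7, 0.5]
width: 0.0848
clock: 12.38
tcp_pos: [0.5017, 0.1158, 0.0127]
ee_rot: [-90.0, -0.0, -5.5]
wrist_force: [-3.2, 0.0, 13.4]
width: 0.027
```

View pics/w8.png

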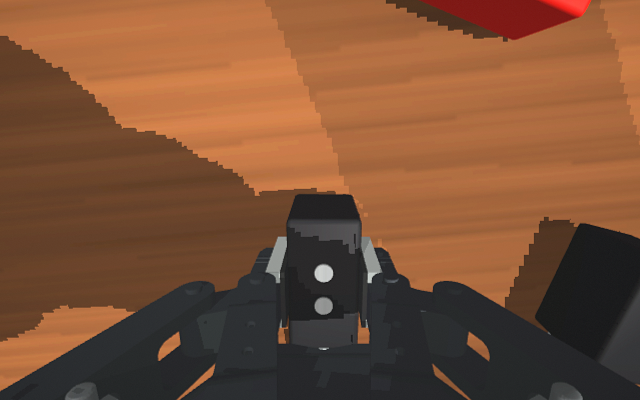

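```bash
python3 -m creep '[[[0,-0.03,0,0,0,0],[0,-0.1,0,0,0,0],[0,-0.2,0,0,0,0],[0,-0.26,0,0,0,0]]]'
python3 - <<'E'
from h import *
solve([.4358,-.1254,.11],[-90,0,1.2])
E
```

```text
clock: 12.77
tcp_pos: [0.502, 0.1156, 0.1195]
ee_rot: [-89.9, -0.1, -5.5]
wrist_force: [1.8, 0.9, -0.8]
width: 0.0272
row [-0.1072  0.0229 -0.6157] [-0.0007 -0.0744  0.001 ]
```

```bash
python3 -m creep '[[[-0.02,0,-0.1,0,-0.01,0],[-0.05,0,-0.2,0,-0.03,0],[-0.08,0,-0.3,0,-0.05,0],[-0.107,0.01,-0.4,0,-0.0744,0.001],[-0.107,0.02,-0.5,0,-0.0744,0.001],[-0.107,0.023,-0.58,0,-0.0744,0.001],[-0.107,0.023,-0.6157,0,-0.0744,0.001],[-0.107,0.023,-0.6157,0,-0.0744,0.001],[-0.107,0.023,-0.6157,0,-0.0744,0.001]]]'
python3 - <<'E'
from h import *
solve([.4358,-.1254,.0212],[-90,0,1.2])
E
```

```text
clock: 13.52
tcp_pos: [0.4357, -0.126, 0.1101]
ee_rot: [-89.9, -0.0, 1.1]
wrist_force: [-0.5, 0.4, -0.8]
width: 0.0273
row [2.000e-04 2.223e-01 1.400e-03] [-0.0007 -0.0013  0.0002]
```

```bash
python3 -m creep '[[[0,0.06,0.0014,-0.001,-0.001,0],[0,0.12,0.0014,-0.001,-0.001,0],[0,0.17,0.0014,-0.001,-0.001,0],[0,0.21,0.0014,-0.001,-0.001,0],[0,0.222,0.0014,-0.001,-0.001,0],[0,0.222,0.0014,-0.001,-0.001,0]]]'
python3 - <<'E'
from h import *
solve([.456,-.125,.0212],[-90,0,1.2])
E
```

```text
clock: 14.02
tcp_pos: [0.4352, -0.1241, 0.0205]
ee_rot: [-90.0, 0.1, 1.3]
wrist_force: [-1.1, 0.6, -2.5]
width: 0.0274
row [ 0.052  -0.0018 -0.0034] [-0.0002  0.0008 -0.0012]
```

```bash
python3 -m creep '[[[0.015,-0.0015,-0.003,0,0,-0.001],[0.03,-0.0015,-0.003,0,0.001,-0.001],[0.045,-0.0015,-0.003,0,0.001,-0.001],[0.052,-0.0015,-0.003,0,0.001,-0.001],[0.052,-0.0015,-0.003,0,0.001,-0.001]]]'
python3 - <<'E'
from h import *
solve([.466,-.1248,.021],[-90,0,1.2])
E
```

```text
clock: 14.43
tcp_pos: [0.4572, -0.1247, 0.0215]
ee_rot: [-90.0, -0.1, 1.2]
wrist_force: [-0.3, -0.4, -0.9]
width: 0.0271
row [ 0.022   0.0012 -0.0008] [-0.0001  0.      0.0007]
```

```bash
python3 -m creep '[[[0.008,0.001,-0.0008,0,0,0],[0.016,0.001,-0.0008,0,0,0],[0.022,0.001,-0.0008,0,0,0]]]'; python3 -m creep '[[[0.008,0,0,0,0,0],[0.016,0,0,0,0,0],[0.02,0,0,0,0,0]]]';python3 - <<'E'
from h import *
solve([.49,-.1243,.021],[-90,0,1.2])
E
```

```text
clock: 14.68
tcp_pos: [0.4665, -0.1248, 0.0212]
ee_rot: [-90.0, -0.1, 1.2]
wrist_force: [0.3, -0.4, -2.2]
width: 0.0272
clock: 14.93
tcp_pos: [0.475, -0.1247, 0.0212]
ee_rot: [-90.0, -0.1, 1.2]
wrist_force: [-0.2, -0.2, -0.3]
width: 0.0272
row [0.0375 0.0005 0.0001] [-0.0001  0.      0.0011]
```

Past the thick packer's jam point with no force. Continuing.

```bash
python3 -m creep '[[[0.01,0,0,0,0,0.001],[0.02,0,0,0,0,0.001],[0.03,0,0,0,0,0.001],[0.037,0,0,0,0,0.001]]]'; python3 -m creep '[[[0.01,0,0,0,0,0],[0.02,0,0,0,0,0],[0.03,0,0,0,0,0]]]'; python3 -m creep '[[[0.01,0,0,0,0,0],[0.02,0,0,0,0,0],[0.03,0,0,0,0,0]]]'
```

```text
clock: 15.27
tcp_pos: [0.4904, -0.1243, 0.0212]
ee_rot: [-90.0, -0.0, 1.2]
wrist_force: [-0.0, 0.1, -1.6]
width: 0.0273
clock: 15.52
tcp_pos: [0.5028, -0.124, 0.0212]
ee_rot: [-90.0, -0.0, 1.2]
wrist_force: [0.1, 0.1, 0.2]
width: 0.0272
clock: 15.77
tcp_pos: [0.5153, -0.1237, 0.0212]
ee_rot: [-90.0, -0.0, 1.2]
wrist_force: [-0.5, -0.1, -1.4]
width: 0.0275
```

```bash
python3 -m creep '[[[0.008,0,0,0,0,0],[0.016,0,0,0,0,0],[0.02,0,0,0,0,0]]]'; python3 -m creep '[[[0.004,0.0005,0,0,0,0],[0.008,0.001,0,0,0,0]]]'; python3 -m creep '[[[0.004,0,0,0,0,0],[0.006,0,0,0,0,0]]]'
```

```text
clock: 16.02
tcp_pos: [0.5237, -0.1235, 0.0212]
ee_rot: [-90.0, -0.0, 1.2]
wrist_force: [-0.1, 0.9, -0.3]
width: 0.0274
clock: 16.18
tcp_pos: [0.5262, -0.1235, 0.0207]
ee_rot: [-90.0, 0.1, 1.2]
wrist_force: [-11.3, 0.9, 14.1]
width: 0.027
clock: 16.35
tcp_pos: [0.5263, -0.1235, 0.0206]
ee_rot: [-90.0, 0.4, 1.2]
wrist_force: [-17.2, 1.6, 16.7]
width: 0.0271
```

Home contact came at TCP x=0.526, exactly where predicted (block front at the mouth), with -11 to -17 N. I'll relax, release, retreat and inspect.

```bash
python3 -m creep '[[[0,0,0,0,0,0],[0,0,0,0,0,0],[0,0,0,0,0,0],[0,0,0,0,0,0],[0,0,0,0,0,0],[0,-0.03,0,0,0,0],[0,-0.1,0,0,0,0],[0,-0.2,0,0,0,0],[0,-0.28,0,0,0,0]]]' 75
python3 - <<'E'
from h import *
solve([.62,-.118,.22],[-90,0,1.2])
E
```

```text
clock: 17.1
tcp_pos: [0.5269, -0.1236, 0.1354]
ee_rot: [-90.0, 0.3, 1.2]
wrist_force: [0.7, -0.2, 1.4]
width: 0.0748
row [ 0.2318 -0.2129  0.0092] [-0.0003 -0.0002 -0.0036]
```

```bash
python3 -m creep '[[[0.05,-0.07,0.009,0,0,0],[0.12,-0.14,0.009,0,0,0],[0.2,-0.2,0.009,0,0,-0.003],[0.23,-0.213,0.009,0,0,-0.003],[0.23,-0.213,0.009,0,0,-0.003]]]'
python3 - <<'E'
from h import *
c=snap("wrist","w9"); i=c["pixels"][:,:,::-1]
cv2.imwrite("pics/w9c.png",cv2.resize(i[50:230,230:430],None,fx=3.3,fy=3.3,interpolation=cv2.INTER_CUBIC))
E
```

```text
clock: 17.52
tcp_pos: [0.6222, -0.1176, 0.2229]
ee_rot: [-90.0, -0.2, 1.2]
wrist_force: [-0.2, -0.0, -0.1]
width: 0.0753
```

View pics/w9c.png

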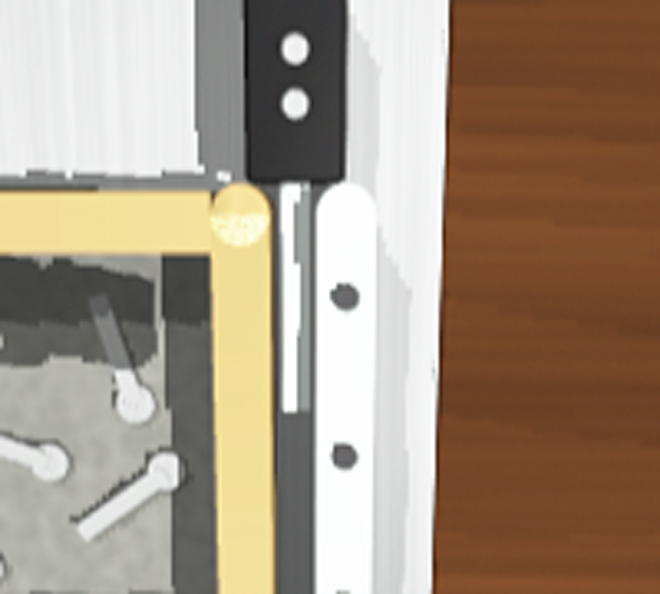

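The crop shows the 2-rivet packer in the gap, with the blade end at crop (290,412), between drawer edge 273 and rail edge 316. Rail = 60 px = 16 mm, so the gap is about 11.5 mm: under 13, over 9. Next I'll check seating and the whole scene.

Run:
```python
from h import *
c=np.load("pics/w9.npz")
f=lambda u,v,z:ray(c,230+u/3.3,50+v/3.3,z)
print("block front",f(295,181,.048),"rail nose",f(345,183,.058),"drawer nose",f(240,183,.058),"tip",f(291,411,.044),"rivet mid",f(295,76,.049))
snap("side","s9"); snap("top","t9")
i=cv2.imread("pics/s9.png"); cv2.imwrite("pics/s9c.png",cv2.resize(i[100:320,240:440],None,fx=2.7,fy=2.7,interpolation=cv2.INTER_CUBIC))
```

```text
block front [ 0.55366598 -0.12374071  0.048     ] rail nose [ 0.55396655 -0.11021989  0.058     ] drawer nose [ 0.55454965 -0.13834864  0.058     ] tip [ 0.61914297 -0.12381302  0.044     ] rivet mid [ 0.52644914 -0.1242099   0.049     ]
```

View pics/s9c.png

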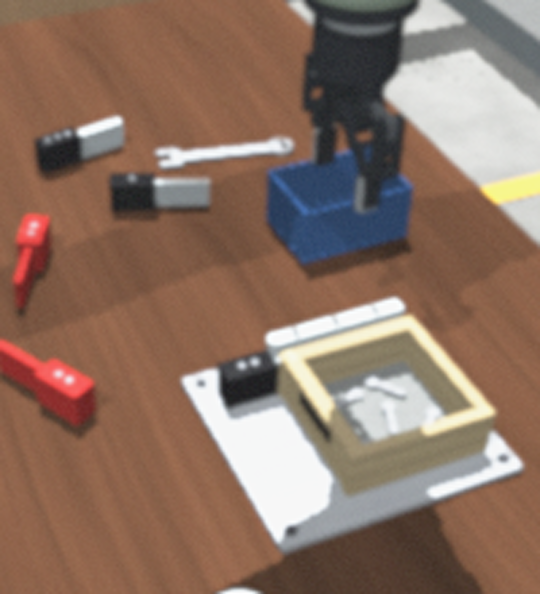

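View pics/t9.png

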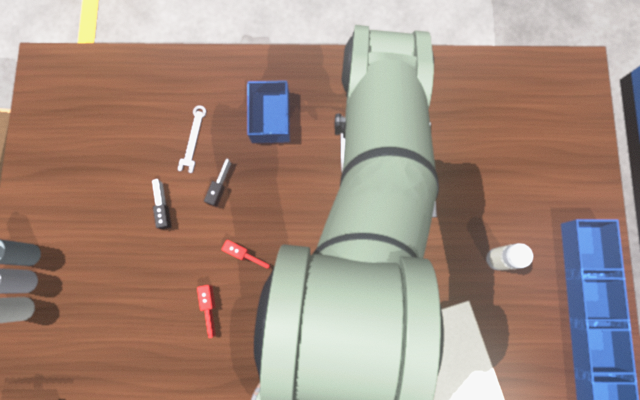

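Block front at x=0.5537 against noses at 0.554–0.5545, so it is seated to within measurement error and standing upright. Thick and thin are upright on the bench, bin, spanner and can haven't moved, and the gripper is clear and high. Handing in.

Run:
```python
from h import *
print(env.close_job(), env.observe()["clock"])
```

```text
the job is handed in; nothing more can be done
the job is handed in; nothing more can be done
```

The mid packer (9 mm) is the thickest that fits. It is pushed fully home, let go and standing in the gap. The job is handed in at about 18 s of the 72 s allowed.

- **Thick packer (13 mm):** I tried it first. It jammed in the mouth at about 11 N and stopped moving, so I backed it out without forcing it and stood it upright at its old spot on the bench.
- **Mid packer (9 mm):** It slid in with no noticeable force, past the point where the thick one jammed. I pushed it until the block met the front of the gap, reaching 17 N at most.
- **Thin packer:** I never touched it; it stands where it was.

**Last checks:**
- **Seating:** The block front reads x = 0.5537 m against the noses at 0.554–0.5545 m, which is flush within the camera error of about 2 mm.
- **Scene:** The other two packers are upright on the bench. The can, bin and spanner are undisturbed, and the gripper is clear.
- **Disagreements:** The gap measured 11.5–11.8 mm in the wrist camera but about 10 mm in the first coarse top view. The thick blade also went roughly 3 mm deeper before jamming than an 11.7 mm gap predicts, and I did not find out why. Every reading of the gap still lies between 9 and 13 mm, so the choice stands.

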